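# Roll a rocker shaft over the inspection plate onto its line

## Task

Do a roll check on the rocker shaft, the long slim steel tube lying on the black granite plate: with the fingertips push its top sideways so that it rolls, not slides, over the plate, turning over completely at least once, and comes to rest lying along the white line, with the line running beneath its whole length. Roll it gently, never squeeze it or pick it up, and leave all the other things where they are.

Things in the scene. Friction and masses are not known exactly. Their poses are not given: they have to be found in the camera images.
- rocker_shaft: oiled steel tube with oil holes, 18 mm thick, 150 mm long, 0.15 to 0.27 kg, on the plate 72 to 98 mm from the white line and parallel to it, on either side. Origin at its middle on its axis; y along it, x and z turn with it. Stroked along its top with a few N it rolls half as far as the fingertips; pushed slowly from behind at mid-height it rolls ahead of them; it then stops within 4 mm and keeps its heading
- shaft_left_end (a point): centre of one end face of the rocker shaft, on its axis, 75 mm from its middle (its +y end, the left one seen from the robot)
- shaft_right_end (a point): centre of the other end face of the rocker shaft, on its axis, 75 mm from its middle (its -y end, the right one seen from the robot)
- plate: fixed black granite inspection plate, 300 mm (x) by 450 mm (y), its flat top 56 mm above the bench; origin on the bench under its middle, z up. Position and yaw differ a little every time (yaw within about 17 degrees)
- line (a point): middle of the white line on the plate's top, 56 mm above the bench. The line is 4 mm wide, painted flat on the surface, and runs the full width of the plate along this frame's y axis; x lies across the line, away from the robot; z is up
- vee_block: steel vee block, 50 x 50 mm and 38 mm high, open vee on top; stands on the plate on the other side of the line from the rocker shaft (the two may be either way round); origin at the centre of its underside; to be left alone
- piston_pin: steel piston pin, a short thick tube 22 mm in diameter and 60 mm long, lying on the left part of the plate about 185 mm left of its middle; origin at its middle on its axis; its y axis runs along it; rolls if touched; to be left alone
- deep_socket: deep socket, an upright steel cylinder 28 mm in diameter and 65 mm high, standing on the right part of the plate about 185 mm right of its middle; origin at the centre of its underside; to be left alone
- micrometer: outside micrometer lying on the bench left of the plate, about 140 x 45 mm and 18 mm high; origin on the bench at the centre of its frame's arc; to be left alone
- feeler_gauge: feeler gauge set lying on the bench right of the plate, 105 x 15 x 16 mm with two leaves fanned out; origin on the bench under the middle of its case; to be left alone
- spanner: 200 mm spanner lying on the bench at the right, nearer to the robot than the feeler gauge; origin on the bench; to be left alone
- impact_wrench: cordless impact wrench lying on its side on the bench left of the plate, about 190 x 200 mm and 68 mm high; origin on the bench under its motor housing; to be left alone
- oil_bottle: upright oil bottle, 60 mm in diameter and 170 mm high, on the bench to the right of the plate, farther from the robot than the feeler gauge; origin at the centre of its underside; to be left alone
Mind the look-alikes: they are no part of the job. Several things have the shape of the rocker_shaft; the one meant has the colours described above.

How it is judged:
On the way, in this order (a step that is already met when the one before it is completed fails the run):
1. the shaft has rolled half a turn, its underside on top (angle between rocker_shaft's own z axis and vertical above 2.5 rad).
2. the shaft has rolled on to a whole turn, the same side on top again (angle between rocker_shaft's own z axis and vertical below 0.5 rad).
At the end, for the whole second after the job is handed in: the rocker shaft lies at rest flat on the plate with both ends of its axis within 7 mm of the white line's middle, so that the line runs beneath its whole length (x of shaft_left_end in the frame of line between -0.007 and 0.007 m and z of shaft_left_end in the frame of line between 0.006 and 0.012 m and y of shaft_left_end in the frame of line between -0.22 and 0.22 m and x of shaft_right_end in the frame of line between -0.007 and 0.007 m and z of shaft_right_end in the frame of line between 0.006 and 0.012 m and y of shaft_right_end in the frame of line between -0.22 and 0.22 m and linear speed of rocker_shaft below 0.01 m/s and angular speed of rocker_shaft below 0.5 rad/s); the robot touches nothing.
It fails at once if the rocker shaft was lifted or tipped off the plate (an end more than 6 mm up) (z of any of shaft_left_end, shaft_right_end in the frame of line above 0.015 m).
It fails at once if the rocker shaft rolled off the plate or was knocked down from it (z of rocker_shaft in the frame of line below 0 m).
It fails at once if the rocker shaft was flung, not rolled gently (faster than 0.35 m/s) (linear speed of rocker_shaft above 0.35 m/s).
It fails at once if the rocker shaft was pressed or squeezed with more than 30 N (contact force between the fingers and rocker_shaft above 30 N).
It fails at once if one of the other things was moved more than 15 mm (distance of any of vee_block, piston_pin, deep_socket, micrometer, feeler_gauge, spanner, impact_wrench, oil_bottle from where it was at the start of the episode above 0.015 m).
It also fails if it takes over 58 s, if anything falls off the work surface, if the arm or the gripper's body presses on something with over 40 N, if the wrist force passes 120 N, or if a joint passes its speed limit or range.

## Robot

A 6-joint arm with a two-finger parallel gripper is mounted at the origin on the work surface. World frame = base frame: x ahead of the robot, y to its left, z up, the work surface at z = 0. Lengths are in m, angles in rad, forces in N, time in s.
With the tool pointing down it reaches from about 0.325 to 0.9 m from the base axis. Payload 6.1 kg.
Tool frame: the origin (TCP) lies at the very end of the fingers, on their centre line; the grasp point (between the pads) lies 19 mm behind it (r.grasp_offset is the distance from the TCP to the grasp point, in m); z points along the fingers, y is the direction in which the jaws open and shut (so a half turn about z gives the same grasp; the last joint's range is limited). The gripper opens to 85 mm and grips with 20 to 120 N. Pads are 22 mm wide; open, the fingers measure 114 mm over their backs; the gripper's body (76 mm by 85 mm) begins 54 mm behind the grasp point. The pads swing forward as they close: fully open they stand 13 mm farther back than shut.
Start: joints at [-1.329, 0.22, 1.526, -0, 1.395, -0.126], TCP at [0.225, -0.583, 0.231] pointing down, gripper open.
Joint ranges: [-2.98, 2.98], [-0.91, 2.08], [0.09, 2.57], [-1.24, 4.39], [0.2, 2.65], [-2.68, 2.68]. Speed limits (rad/s): [2.57, 2.57, 3.01, 3.14, 3.14, 3.14].

## Interface

Orientations are given as a 3x3 rotation matrix whose columns are the frame's x, y, z axes.
In Python, from bench import r, eyes gives the robot as it stands. The module is installed in compiled form; this text tells all that it offers.
- The arm moves only by the tool send_rows, never from a script. Its argument "rows" is one flat list of numbers, 4 for each row, row after row: the shift along the tool's x, y, z in cm, then the turn about the tool's z in rad. In form: [x, y, z, spin, x, y, z, spin, ...]. A call has 1 to 8 rows; each row is the pose to reach, as a shift and turn from the pose measured when the call began, along the tool's axes at that moment; what a row does not reach only later rows make up. A row lasts 1/8 s, in which the tool goes at most 62.5 mm and 10.7 degrees, less where a joint would pass 70% of its speed; a pose out of reach is approached as far as the arm can. A call with a gripper value outside its range is refused whole. "gripper" is the closure, from -1 (fully open) to 1 (shut), set as the call begins (left out, the last holds). The fingers move at their own pace and stop on an object; "grip_force" is the grip in N (left out, the last holds). Time passes only in rows, so rows that repeat a pose let the fingers close. It gives the time, the measured TCP pose, the force and the opening at its end, in the units of the state.
- r.state(): the state, without advancing time (a new reading comes with each control period).
- eyes.snapshot(name): name is "scene" or "side" or "wrist"; returns a dict with "pixels" (384x512x3 uint8, red, green, blue), "range_z" (384x512 float32, m along the optical axis (not along the pixel's ray), 0 where there is no reading), "K" (3x3 intrinsics, pixels), "R" (3x3) and "t" (3): a world point X has camera coordinates R X + t; the wrist camera has in their place "mount" (4x4, takes a point from camera to tool coordinates, whose origin is the TCP and whose axes are the flange's). Camera axes: x right, y down, z forward; pixel columns grow to the right and rows downward; lengths in m; the calibration is good to about 2 mm. A picture is of the moment at which its call begins: read the wrist's pose just before it.
- r.job_done(): hands the job in, once; it reports no verdict.
The state is a dict: "time": time; "joint_pos": joint angles; "dq": joint speeds; "effort": joint torques, N m; "eef_pos": TCP position; "tcp_rot": TCP orientation; "wrist_force": force on the tool from outside, world axes, zero at the start; "moment": the same for the moment, N m; "grip_width": finger opening in m.
Only numpy, scipy, OpenCV 4.12 (cv2) and the standard library are available. Lean on these libraries where they do the work, as an engineer would, in place of code of your own. Each camera call takes 0.05 s, during which the arm holds its last target.

## Working session

There is one attempt and no reset: what is moved stays moved. The work goes in short steps, Python scripts to look and compute and a tool call to move; the robot and the scene stay as the last step left them, time stands still between calls to the robot, and variables do not carry over. Pictures are saved under pics/ and viewed, and the job is handed in when it is done.

Besides the shell and the picture viewer there is one more tool, called by a JSON object that holds its "op" and its "data", one argument or row to a line. send_rows: Moves the arm, as the interface text tells. Its arguments: {"type":"object","properties":{"rows":{"type":"array","items":{"type":"number"}},"gripper":{"type":"number"},"grip_force":{"type":"number"}},"required":["rows"]}

```bash
mkdir -p pics
python3 - <<'E'
from bench import r, eyes
import cv2,numpy as np
s=r.state();print(s['time'],s['eef_pos'],s['tcp_rot'],s['grip_width'])
for n in ['scene','side','wrist']:
    d=eyes.snapshot(n);np.savez('%s0.npz'%n,**d)
    cv2.imwrite('pics/%s0.png'%n,cv2.resize(d['pixels'][:,:,::-1],(800,600),interpolation=cv2.INTER_CUBIC))
    if 'R' in d: print(n,-d['R'].T@d['t'])
E
```

```text
0.0 [ 0.22455689 -0.58263438  0.23021945] [[ 9.33138404e-01  3.59517037e-01 -4.68751662e-04]
 [ 3.59517271e-01 -9.33136604e-01  1.84655379e-03]
 [ 2.26458212e-04 -1.89161457e-03 -9.99998185e-01]] 0.08524678923170234
scene [1.14933561 0.13880169 1.28048601]
side [0.14220381 0.56899466 0.83639522]
```

View pics/scene0.png

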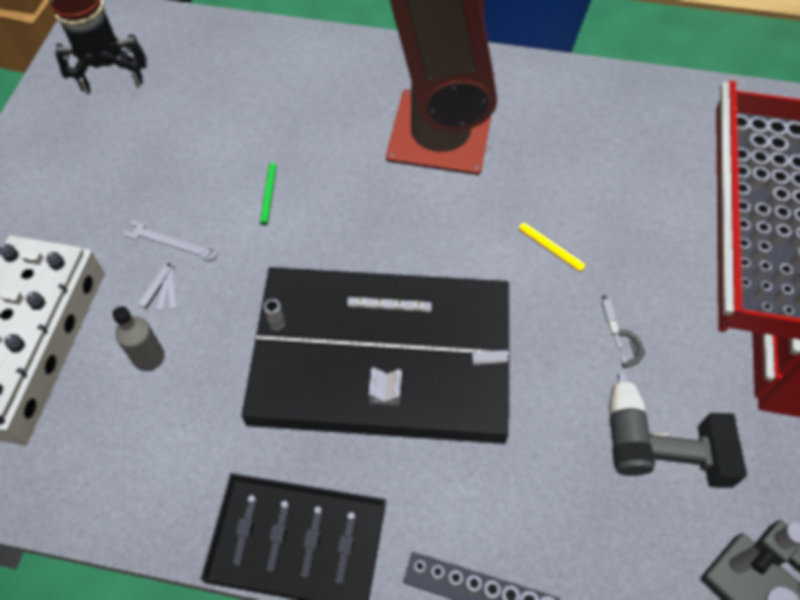

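View pics/side0.png

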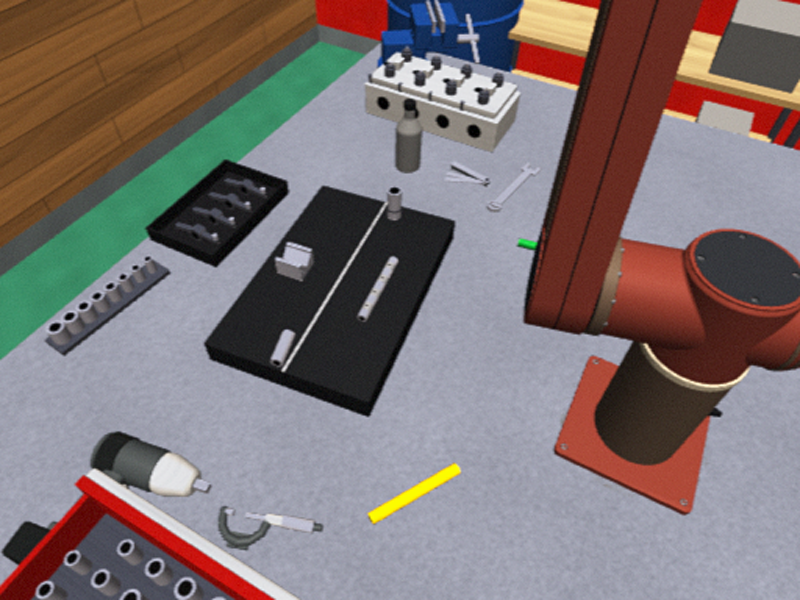

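The scene view shows a steel tube with oil holes on the black plate at (348–432, 304). The line runs from (258,338) to (508,353), the vee block is at (384,385), the pin at (490,357) and the socket at (273,314). The look-alikes are a green rod at (268,193) and a yellow rod at (552,246). The steel tube fits the description, so I'll confirm it in a crop and measure.

```bash
cat > h.py <<'E'
import numpy as np,cv2
def cloud(d):
    z=d['range_z'];K=d['K'];v,u=np.mgrid[:z.shape[0],:z.shape[1]]
    c=np.stack([(u-K[0,2])/K[0,0]*z,(v-K[1,2])/K[1,1]*z,z],-1)
    if 'R' in d: w=(c-d['t'])@d['R']
    else: w=c
    w[z==0]=np.nan
    return w
def ray(d,u,v,h):
    K=d['K'];c=np.array([(u-K[0,2])/K[0,0],(v-K[1,2])/K[1,1],1.]);w=d['R'].T@c;o=-d['R'].T@d['t'];s=(h-o[2])/w[2];return o+s*w
E
python3 - <<'E'
from h import *
d=dict(np.load('scene0.npz'));p=d['pixels'];w=cloud(d)
c=p[160:290,150:335];cv2.imwrite('pics/c0.png',cv2.resize(c[:,:,::-1],None,fx=4.2,fy=4.2,interpolation=cv2.INTER_CUBIC))
d2=dict(np.load('side0.npz'));c=d2['pixels'][110:270,120:300];cv2.imwrite('pics/c1.png',cv2.resize(c[:,:,::-1],None,fx=3.7,fy=3.7,interpolation=cv2.INTER_CUBIC))
for n,dd,box in (('scene',d,(160,290,150,335)),('side',d2,(110,270,120,300))):
    w=cloud(dd);p=dd['pixels'].astype(int);m=np.zeros(p.shape[:2],bool);m[box[0]:box[1],box[2]:box[3]]=1
    br=(p.min(2)>90)
    dark=m&(p.max(2)<60); print(n,'plate z',np.nanmedian(w[dark][:,2]))
    ln=m&br&(abs(w[...,2]-.056)<.004)&(w[...,0]>.3)
    k,l,st,ce=cv2.connectedComponentsWithStats((m&br).astype(np.uint8),connectivity=8)
    for i in range(1,k):
        if st[i,4]<30: continue
        q=w[l==i];q=q[~np.isnan(q[:,0])];q=q[q[:,2]>.05]
        if len(q)<10: continue
        xy=q[:,:2];mn=np.median(xy,0);_,_,V=np.linalg.svd(xy-xy.mean(0));pr=(xy-xy.mean(0))@V[0]
        print(i,st[i],'cen',xy.mean(0).round(4),'z',np.percentile(q[:,2],[5,50,95]).round(4),'dir',V[0].round(4),'ext',np.ptp(pr).round(4))
E
```

```text
scene plate z 0.05666154011190202
1 [ 150  160  185  130 7970] cen [0.5499 0.0108] z [0.0532 0.0582 0.1184] dir [-0.0568  0.9984] ext 0.466
2 [222 190  55  10 361] cen [ 0.479  -0.0147] z [0.0559 0.0725 0.0774] dir [-0.1188  0.9929] ext 0.1545
3 [236 235  22  23 415] cen [0.6404 0.01  ] z [0.0568 0.0829 0.0968] dir [0.9786 0.2058] ext 0.0723
side plate z 0.05619857219879637
1 [  120   110   180   160 12775] cen [0.5508 0.0171] z [0.0549 0.0587 0.1172] dir [-0.04    0.9992] ext 0.4568
8 [176 155  24  25 372] cen [0.6392 0.0163] z [0.0605 0.0833 0.0957] dir [-0.492   0.8706] ext 0.1013
9 [229 164  26  40 276] cen [ 0.4769 -0.0112] z [0.0566 0.0729 0.076 ] dir [-0.1313  0.9913] ext 0.1663
```

View pics/c0.png

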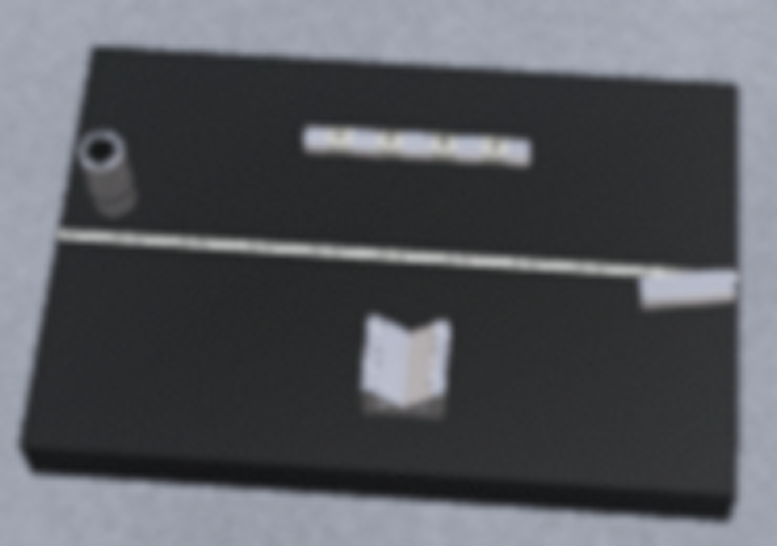

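View pics/c1.png

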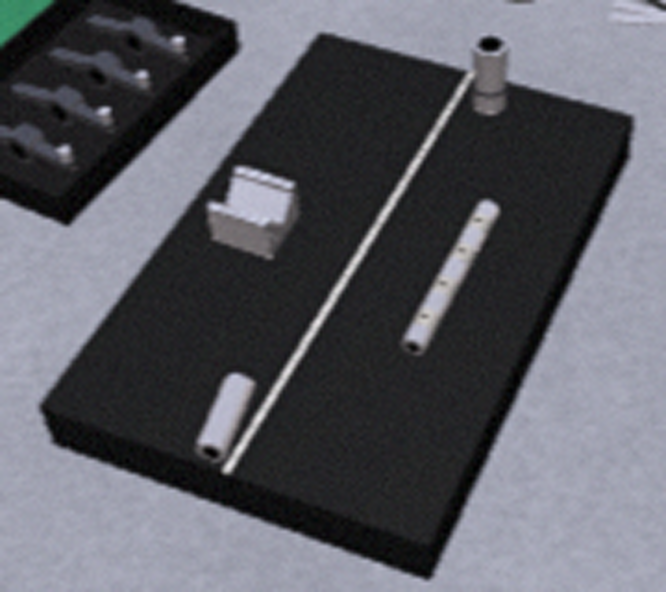

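Confirmed: the steel tube with oil holes (crop 0, 303–530 × 145; crop 1, (485,208)–(413,346)) is the shaft, on the robot's side of the line. Next I'll fit the line and the shaft edges precisely.

```bash
cat > m.py <<'E'
from h import *
def line_fit(d,a,b,h,scene=True,hw=6,n=60,thr=40):
    # a,b pixel endpoints; subpixel perpendicular centroid of brightness
    g=cv2.cvtColor(d['pixels'],cv2.COLOR_RGB2GRAY).astype(np.float32)
    a=np.array(a,float);b=np.array(b,float);t=(b-a)/np.linalg.norm(b-a);nn=np.array([-t[1],t[0]]);P=[]
    o=np.linspace(-hw,hw,8*hw+1)
    for f in np.linspace(0,1,n):
        c=a+f*(b-a);q=c+o[:,None]*nn
        s=cv2.remap(g,q[:,0].astype(np.float32)[None],q[:,1].astype(np.float32)[None],cv2.INTER_LINEAR)[0]
        s=s-np.median(s); s[s<thr]=0
        if s.sum()>0: P.append(c+nn*(s*o).sum()/s.sum())
    W=np.array([ray(d,*p,h) for p in P])
    vx,vy,x0,y0=cv2.fitLine(W[:,:2].astype(np.float32),cv2.DIST_HUBER,0,.01,.01).ravel()
    if vy<0:vx,vy=-vx,-vy
    res=((W[:,0]-x0)*vy-(W[:,1]-y0)*vx)
    return np.array([x0,y0]),np.array([vx,vy]),res.std(),W
E
python3 - <<'E'
from m import *
s=dict(np.load('scene0.npz'));e=dict(np.load('side0.npz'))
f=lambda p,k,o:((p[0]+.5)/k-.5+o[0],(p[1]+.5)/k-.5+o[1])
A=lambda x,y:f((x,y),4.2,(150,160));B=lambda x,y:f((x,y),3.7,(120,110))
for n,d,a,b,sa,sb in(('scene',s,A(75,236),A(620,270),A(312,146),A(522,150)),('side',e,B(465,85),B(240,450),B(484,212),B(415,342))):
    x,t,r,W=line_fit(d,a,b,.056,hw=5); yaw=np.arctan2(-t[0],t[1])
    print(n,'line',x+t*(0-x[1])/t[1],t,'yaw',yaw,'res',r)
    nv=np.array([t[1],-t[0]])
    y,ts,r,W=line_fit(d,sa,sb,.068,hw=8)
    print('  shaft x@0',y+ts*(0-y[1])/ts[1],'yaw',np.arctan2(-ts[0],ts[1]),'res',r,'dist',(y-x)@nv)
    # depth-based
    w=cloud(d); D=(w[...,:2]-x)@nv;Y=(w[...,:2]-x)@t
    m=(w[...,2]>.0655)&(w[...,2]<.085)&(D<-.06)&(D>-.11)&(abs(w[...,1])<.12)
    q=w[m]; print('  depth shaft n',m.sum(),'D',np.percentile(D[m],[5,50,95]),'y',np.nanmin(q[:,1]),np.nanmax(q[:,1]),'cen',q.mean(0),'top',np.percentile(q[:,2],90))
    pts=q[:,:2].astype(np.float32);v=cv2.fitLine(pts,cv2.DIST_HUBER,0,.01,.01).ravel();print('  yaw',np.arctan2(-v[0],v[1]))
    for nm,lo,hi in(('vee',(.02,-.08),(.13,.1)),('pin',(-.02,.13),(.05,.25)),('sock',(-.08,-.25),(.03,-.13))):
        m=(w[...,2]>.064)&(D>lo[0])&(D<hi[0])&(Y>lo[1])&(Y<hi[1])
        if m.sum(): print('  ',nm,'D',np.percentile(D[m],[2,98]).round(3),'Y',np.percentile(Y[m],[2,98]).round(3),'z',np.percentile(w[m][:,2],98).round(3), 'Yref',x)
E
```

```text
scene line [0.5536452 0.       ] [-0.12456836  0.99221104] yaw 0.12489279 res 0.0001606215561593282
  shaft x@0 [0.47563234 0.        ] yaw 0.12155721 res 0.0002981113453791289 dist -0.07746877
  depth shaft n 313 D [-0.08185186 -0.07271856 -0.06641881] y -0.08987549460486728 0.05851456394234048 cen [ 0.48153725 -0.01412562  0.07276516] top 0.07652022921959675
  yaw -3.0205202
   vee D [0.064 0.114] Y [0.061 0.099] z 0.098 Yref [ 0.56433487 -0.08514522]
   pin D [0.013 0.034] Y [0.23  0.249] z 0.082 Yref [ 0.56433487 -0.08514522]
   sock D [-0.034  0.009] Y [-0.146 -0.131] z 0.124 Yref [ 0.56433487 -0.08514522]
side line [0.5554573 0.       ] [-0.12150418  0.9925909 ] yaw 0.12180516 res 0.0006901099626674504
  shaft x@0 [0.4768693 0.       ] yaw 0.11976775 res 0.00018233330366074633 dist -0.07802849
  depth shaft n 268 D [-0.08790123 -0.08152972 -0.07310951] y -0.09012203373775901 0.06114469059313623 cen [ 0.47463663 -0.00864506  0.07255458] top 0.07549356207329305
  yaw -3.0315635
   vee D [0.059 0.108] Y [0.037 0.086] z 0.097 Yref [ 0.56245047 -0.05712878]
   pin D [0.003 0.026] Y [0.205 0.248] z 0.08 Yref [ 0.56245047 -0.05712878]
   sock D [-0.045 -0.019] Y [-0.154 -0.131] z 0.124 Yref [ 0.56245047 -0.05712878]
```

The two cameras agree. The line is at x≈0.5545 (at y=0) with yaw 0.123. The shaft is parallel to it, 77.7 mm nearer the robot, with its centre at about (0.478, -0.0155) and its top at 0.075 against the expected 0.074. That distance is 1.37 turns. I'll push it from behind with the open fingers spread along it, so first I'm going above the staging point behind it.

{"op": "send_rows", "data": {
  "rows": [4,-4.5,0,0.03,8,-9,0,0.06,12,-13.5,0,0.09,16,-18,0,0.12,20,-22.5,0,0.15,24,-27,0,0.18,28,-31.5,0,0.21,32,-36,0,0.245],
  "gripper": -1
}}

```text
time: 1.15
eef_pos: [0.394, -0.1299, 0.2311]
tcp_rot: [[0.993, 0.121, 0.0], [0.121, -0.993, 0.001], [0.0, -0.001, -1.0]]
wrist_force: [1.2, -0.7, 0.7]
grip_width: 0.0851
```

{"op": "send_rows", "data": {
  "rows": [2,-4,1,0,4,-8,3,0,5.2,-10.3,7,0,5.2,-10.3,11,0,5.2,-10.3,13,0,5.2,-10.3,13,0]
}}

```text
time: 1.9
eef_pos: [0.4314, -0.0207, 0.0994]
tcp_rot: [[0.993, 0.121, -0.004], [0.121, -0.993, 0.002], [-0.004, -0.003, -1.0]]
wrist_force: [-0.7, -0.5, 0.0]
grip_width: 0.0853
```

```bash
cat > look.py <<'E'
import sys
from bench import r, eyes
from m import *
tag=sys.argv[1]
s=r.state();print(s['time'],s['eef_pos'].round(4) if hasattr(s['eef_pos'],'round') else s['eef_pos'],s['wrist_force'])
for n in sys.argv[2:]:
    d=eyes.snapshot(n);np.savez('%s_%s.npz'%(n,tag),eef=s['eef_pos'],rot=s['tcp_rot'],**d)
    c=d['pixels']
    if n=='side': c=c[110:270,120:300]
    if n=='scene': c=c[140:290,150:340]
    k=min(800/c.shape[1],600/c.shape[0])
    cv2.imwrite('pics/%s_%s.png'%(n,tag),cv2.resize(c[:,:,::-1],None,fx=k,fy=k,interpolation=cv2.INTER_CUBIC))
E
python3 look.py 1 side wrist
```

```text
1.9 [ 0.4314 -0.0207  0.0994] [-0.6897861  -0.47708832  0.00591793]
```

View pics/side_1.png

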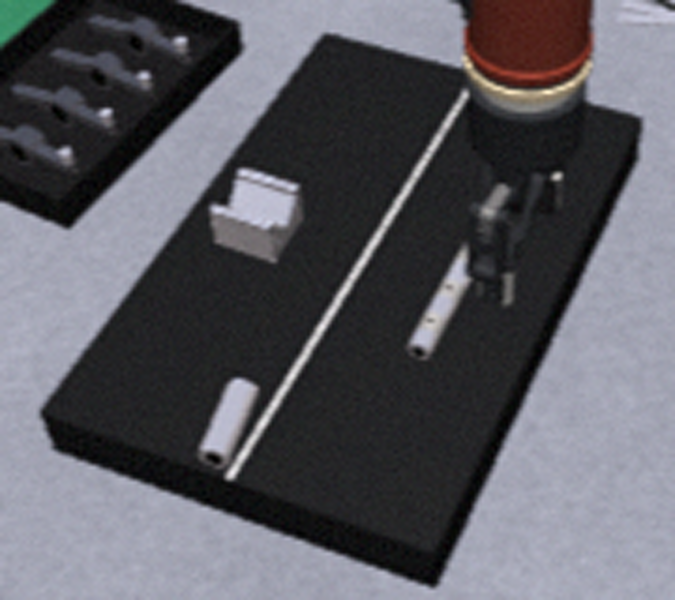

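View pics/wrist_1.png

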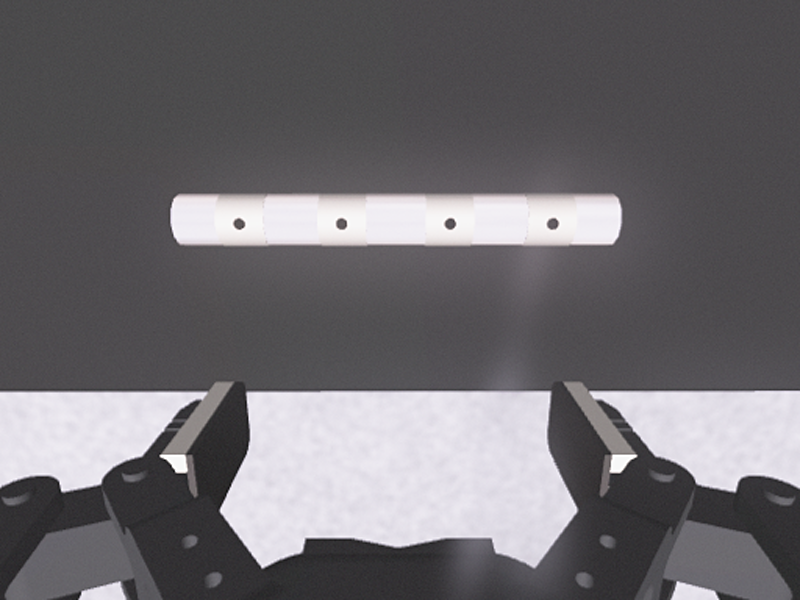

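The wrist view shows the shaft square to the fingers from (172,220) to (622,220) and centred between them. The finger tips are at (205,415) and (595,415). Next I'll measure the tip extents and the shaft in tool coordinates.

Run:
```python
from m import *
d=dict(np.load('wrist_1.npz'));w=cloud(d);M=d['mount'];print(M.round(3).tolist())
t=w@M[:3,:3].T+M[:3,3]
W=t@d['rot'].T+d['eef']
for u,v in((200,415),(235,385),(170,455),(600,415),(565,385),(630,455),(400,220),(200,220),(600,220),(400,300),(240,415)):
    i,j=int(v/1.5625),int(u/1.5625);print((u,v),'tool',t[i,j].round(4),'world',W[i,j].round(4))
m=(W[...,2]>.066)&(W[...,2]<.09)&(W[...,0]>.45);print('shaft tool: x',np.percentile(t[m][:,0],[2,50,98]),'y',np.percentile(t[m][:,1],[1,99]))
for lo,hi in((-.02,.02),):
  m=(t[...,2]>-.03)&(t[...,2]<.005); q=t[m];print('fingers x',np.percentile(q[:,0],[1,50,99]),'y',np.percentile(q[:,1],[1,99]),'z',np.percentile(q[:,2],[1,50,99]))
```

```text
[[0.0, -0.958, -0.288, 0.073], [1.0, -0.0, 0.001, -0.0], [-0.001, -0.288, 0.958, -0.141], [0.0, 0.0, 0.0, 1.0]]
(200, 415) tool [ 0.0104 -0.0475 -0.0325] world [0.4361 0.0276 0.132 ]
(235, 385) tool [ 0.011  -0.0435 -0.0184] world [0.4372 0.0238 0.1179]
(170, 455) tool [ 0.0102 -0.048  -0.0488] world [0.436  0.0281 0.1483]
(600, 415) tool [ 0.0113  0.0474 -0.0342] world [ 0.4485 -0.0664  0.1334]
(565, 385) tool [ 0.0106  0.0442 -0.0175] world [ 0.4473 -0.0633  0.1168]
(630, 455) tool [ 0.0103  0.0481 -0.0489] world [ 0.4476 -0.0673  0.1482]
(400, 220) tool [0.0481 0.0005 0.0277] world [ 0.4791 -0.0153  0.0716]
(200, 220) tool [ 0.048  -0.0659  0.0287] world [0.4709 0.0506 0.0707]
(600, 220) tool [0.048  0.0669 0.0284] world [ 0.4871 -0.0812  0.0707]
(400, 300) tool [0.0139 0.0007 0.0471] world [ 0.4451 -0.0196  0.0523]
(240, 415) tool [ 0.0023 -0.043  -0.0185] world [0.4285 0.0223 0.118 ]
shaft tool: x [0.03939219 0.04765748 0.05472442] y [-0.07436948  0.07201212]
fingers x [-0.01077563  0.00614296  0.01136664] y [-0.05576964  0.05521932] z [-0.02981226 -0.02288724 -0.01236736]
```

The tips end 13 mm above the TCP, their front faces are 11 mm ahead of it, and the gap to the shaft is about 27 mm. I'm going down so the tips sit just below the shaft's axis height, about 5 mm above the plate.

{"op": "send_rows", "data": {
  "rows": [0,0,2,0,0,0,4,0,0,0,5,0,0,0,5.1,0,0,0,5.1,0]
}}

```text
time: 2.62
eef_pos: [0.4344, -0.0215, 0.0518]
tcp_rot: [[0.993, 0.121, 0.002], [0.121, -0.993, 0.001], [0.002, -0.0, -1.0]]
wrist_force: [-0.1, -0.1, 0.2]
grip_width: 0.0855
```

```bash
python3 look.py 2 side wrist
```

```text
2.625 [ 0.4344 -0.0215  0.0518] [-0.06543186 -0.10963828  0.22276815]
```

View pics/side_2.png

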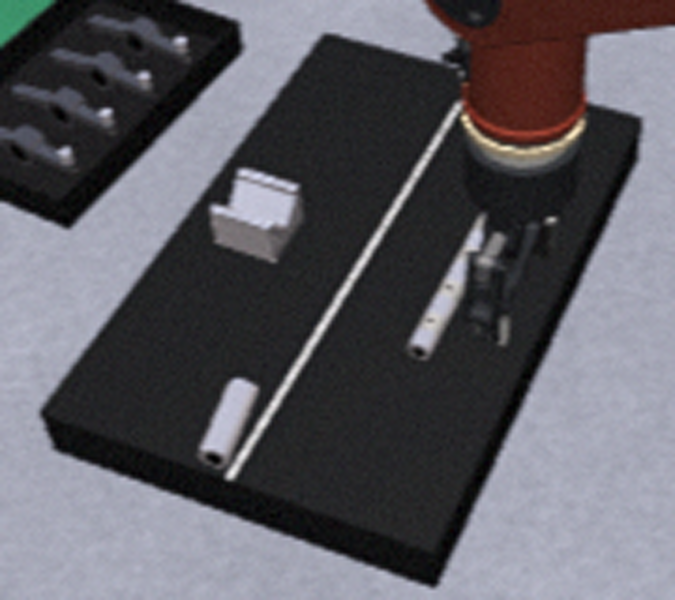

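View pics/wrist_2.png

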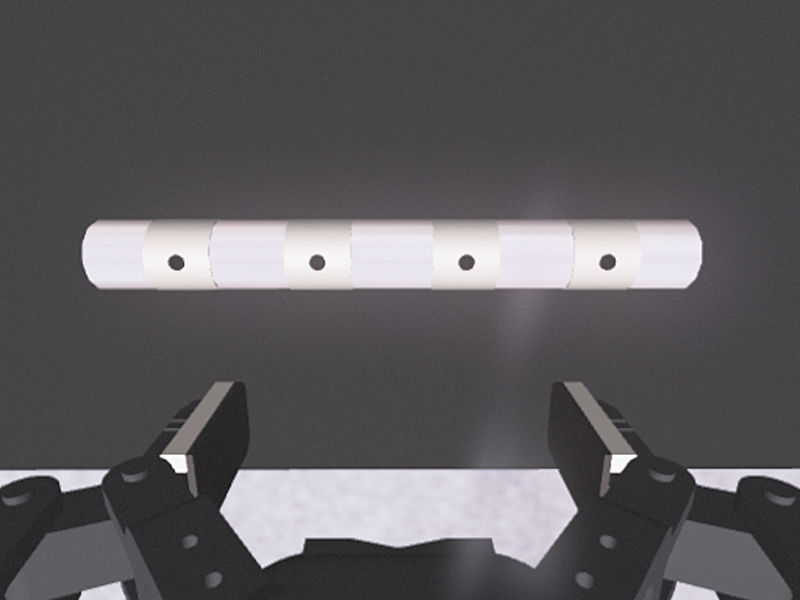

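{"op": "send_rows", "data": {
  "rows": [0.5,0,0.35,0,1.1,0,0.35,0,1.7,0,0.35,0,2.2,0,0.35,0,2.6,0,0.35,0,3.1,0,0.35,0,3.6,0,0.35,0,4.1,0,0.35,0]
}}

```text
time: 3.72
eef_pos: [0.4754, -0.0165, 0.0484]
tcp_rot: [[0.993, 0.121, 0.002], [0.121, -0.993, 0.001], [0.002, -0.0, -1.0]]
wrist_force: [0.2, -0.6, -0.1]
grip_width: 0.0853
```

```bash
python3 look.py 3 wrist
```

```text
3.725 [ 0.4754 -0.0165  0.0484] [ 0.16338713 -0.55064282 -0.07377726]
```

View pics/wrist_3.png

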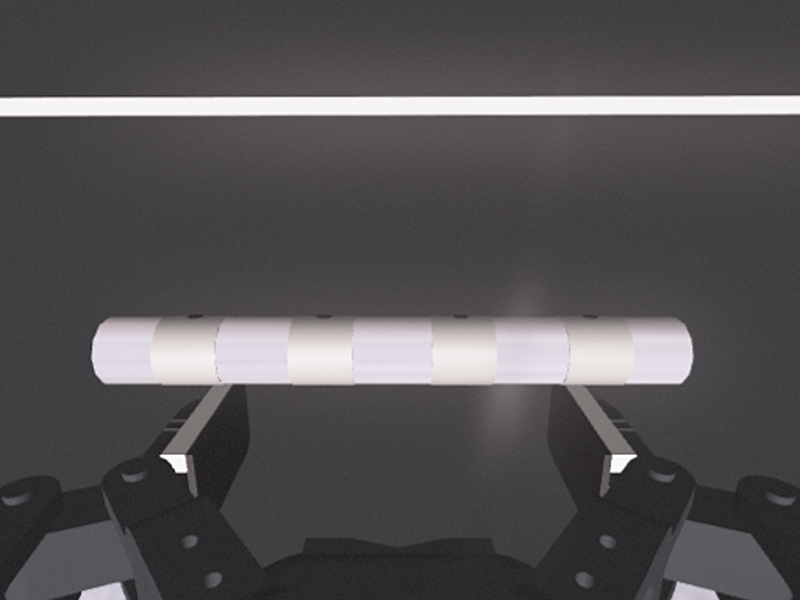

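The holes have turned forward with the travel, to the tube's front edge at y≈317, so it is rolling. The line at y≈106 is parallel to the tube. I'm continuing the push.

{"op": "send_rows", "data": {
  "rows": [0.5,0,0,0,1,0,0,0,1.5,0,0,0,2,0,0,0,2.5,0,0,0,3,0,0,0,3.5,0,0,0,4,0,0,0]
}}

```text
time: 4.78
eef_pos: [0.5161, -0.0117, 0.0486]
tcp_rot: [[0.993, 0.121, 0.003], [0.121, -0.993, 0.001], [0.003, -0.0, -1.0]]
wrist_force: [-0.2, 0.4, 0.4]
grip_width: 0.0853
```

```bash
python3 look.py 4 wrist
```

```text
4.775 [ 0.5161 -0.0117  0.0486] [-0.24543358  0.40069228  0.42291963]
```

View pics/wrist_4.png

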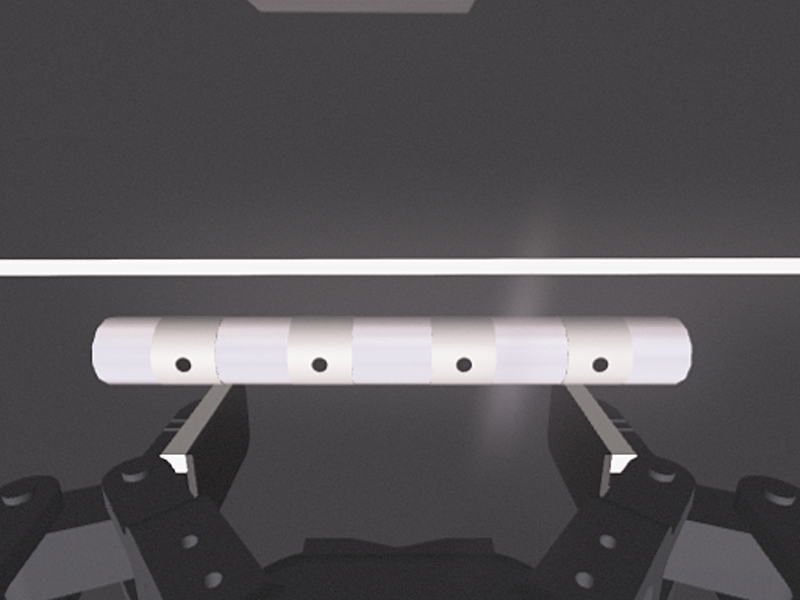

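The holes are back on top after about 58 mm, so one whole turn is done without sliding. Now I'll measure the remaining distance to the line in tool coordinates.

```bash
cat > wm.py <<'E'
import sys
from m import *
def tr(d,u,v,hw): # intersect with world height hw
    M=d['mount'];K=d['K'];c=np.array([(u-K[0,2])/K[0,0],(v-K[1,2])/K[1,1],1.])
    o=d['rot']@M[:3,3]+d['eef'];w=d['rot']@M[:3,:3]@c;s=(hw-o[2])/w[2];return d['rot'].T@(o+s*w-d['eef'])
d=dict(np.load('wrist_%s.npz'%sys.argv[1]))
for a in sys.argv[2:]:
    u,v,h=map(float,a.split(','));print(a,'tool xy mm',(1e3*tr(d,(u+.5)/1.5625-.5,(v+.5)/1.5625-.5,h))[:2].round(2))
E
python3 wm.py 4 0,267.5,.056 400,267,.056 800,266,.056 97,350,.074 690,350,.074 400,318,.0675 400,384,.065
```

```text
0,267.5,.056 tool xy mm [  40.22 -107.43]
400,267,.056 tool xy mm [40.35  0.29]
800,266,.056 tool xy mm [ 40.62 108.06]
97,350,.074 tool xy mm [ 23.89 -73.94]
690,350,.074 tool xy mm [23.85 71.29]
400,318,.0675 tool xy mm [29.87  0.25]
400,384,.065 tool xy mm [10.18  0.28]
```

{"op": "send_rows", "data": {
  "rows": [0.4,0,0,0,0.8,0,0,0,1.2,0,0,0,1.5,0,0,0,1.7,0,0,0,1.8,0,0,0,1.8,0,0,0]
}}

```text
time: 5.7
eef_pos: [0.5346, -0.0095, 0.0489]
tcp_rot: [[0.993, 0.121, 0.004], [0.121, -0.993, 0.001], [0.004, -0.0, -1.0]]
wrist_force: [0.8, 0.1, -0.7]
grip_width: 0.0856
```

```bash
python3 look.py 5 wrist side
```

```text
5.7 [ 0.5346 -0.0095  0.0489] [ 0.75974191  0.12207373 -0.66642001]
```

View pics/wrist_5.png

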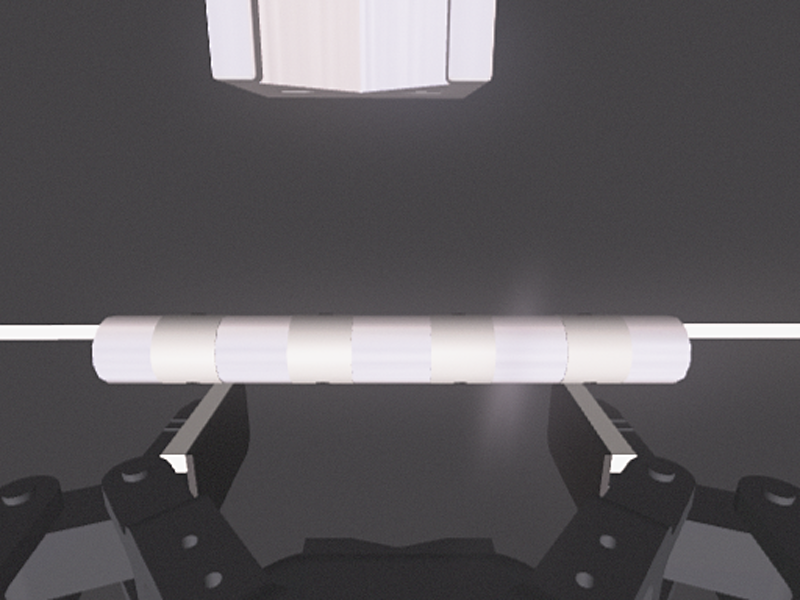

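View pics/side_5.png

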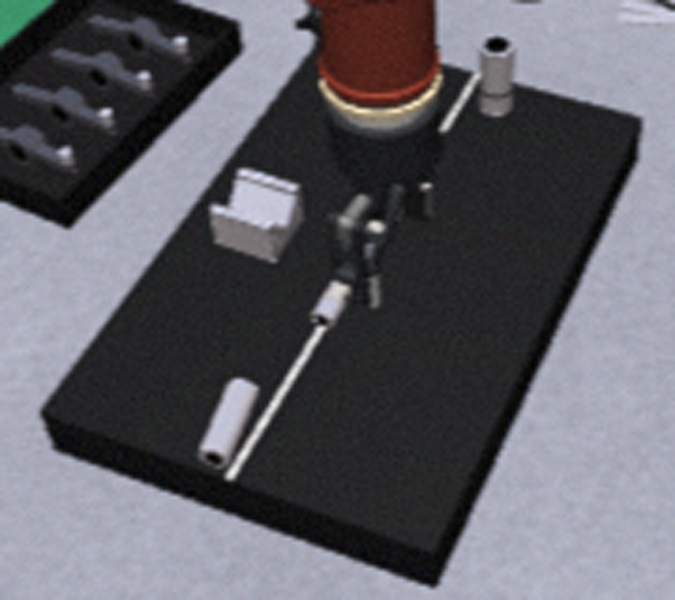

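```bash
python3 wm.py 5 40,332,.056 750,330.5,.056  400,317,.0675 400,383,.065 97,350,.074 690,350,.074
```

```text
40,332,.056 tool xy mm [  21.59 -100.55]
750,330.5,.056 tool xy mm [21.98 98.42]
400,317,.0675 tool xy mm [30.04  0.25]
400,383,.065 tool xy mm [10.34  0.29]
97,350,.074 tool xy mm [ 23.77 -74.11]
690,350,.074 tool xy mm [23.73 71.47]
```

The axis is at 20.2 mm and the line at 21.8 mm in tool x, so the shaft is 1.6 mm short of a 7 mm tolerance and parallel to the line. I'm backing off gently, then rising.

{"op": "send_rows", "data": {
  "rows": [-0.2,0,0,0,-0.6,0,0,0,-1.5,0,0,0,-3,0,0,0,-4,0,0,0,-4.5,0,-2,0,-5,0,-5,0,-5,0,-6,0]
}}

```text
time: 6.8
eef_pos: [0.4855, -0.0159, 0.1105]
tcp_rot: [[0.993, 0.12, 0.007], [0.12, -0.993, -0.0], [0.007, 0.001, -1.0]]
wrist_force: [0.6, 0.9, -0.3]
grip_width: 0.0852
```

```bash
python3 look.py 6 wrist side scene
```

```text
6.8 [ 0.4855 -0.0159  0.1105] [ 0.58152042  0.88859062 -0.29734375]
```

View pics/wrist_6.png

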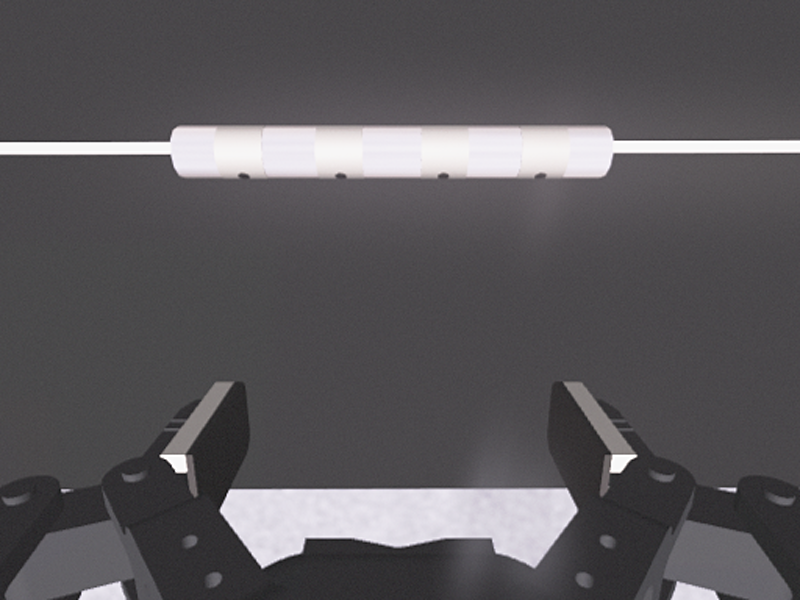

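View pics/scene_6.png

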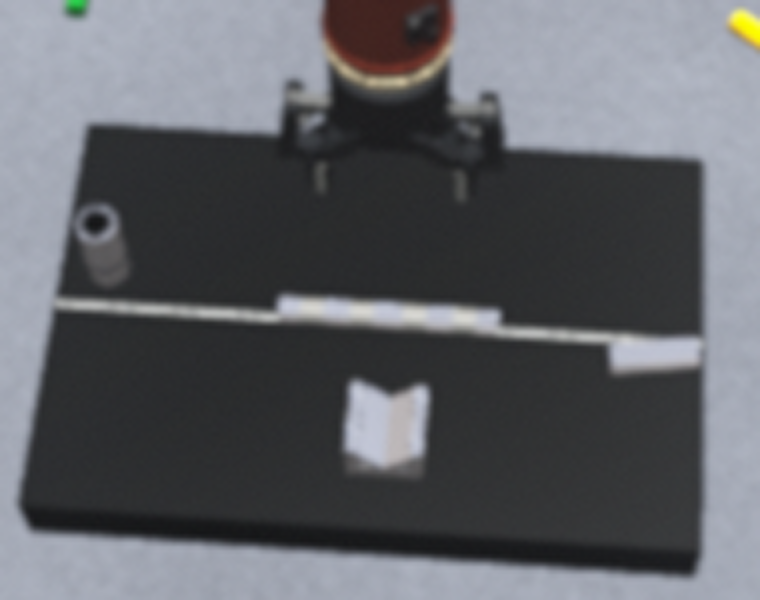

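View pics/side_6.png

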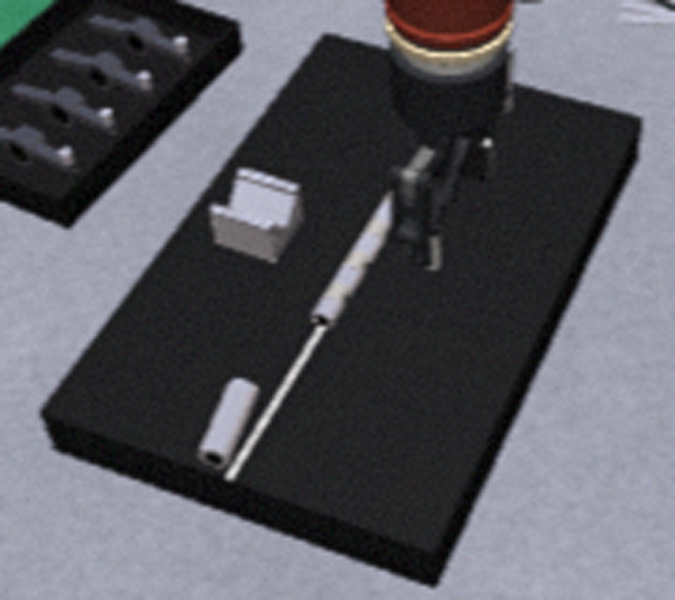

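The shaft lies on the line (wrist view, 172–613 × 152) and the line comes out at both ends. Next is a numeric check, and a second picture to confirm it is at rest.

```bash
python3 look.py 7 wrist
python3 - <<'E'
from m import *
for k in'67':
    import sys
    d=dict(np.load('wrist_%s.npz'%k));M=d['mount']
    g=cv2.cvtColor(d['pixels'],cv2.COLOR_RGB2GRAY)
    o=d['rot']@M[:3,3]+d['eef'];R=d['rot']@M[:3,:3]
    d['R']=R.T;d['t']=-R.T@o
    f=lambda u,v:((u+.5)/1.5625-.5,(v+.5)/1.5625-.5)
    _,_,_,W1=line_fit(d,f(10,148),f(150,148),.056,hw=6);_,_,_,W2=line_fit(d,f(635,147),f(790,147),.056,hw=6)
    W=np.r_[W1,W2];c=np.polyfit(W[:,1],W[:,0],1);x0=np.array([np.polyval(c,0),0]);t=np.array([c[0],1])/np.hypot(c[0],1);n=np.array([t[1],-t[0]])
    for u in(190,600):  # edge rows -> tangent planes -> axis position at z=.065
        D=[]
        col=g[70:130,int(u/1.5625)].astype(int);r=np.where(col>130)[0]+70
        a=[]
        for v in(r.min()-.5,r.max()+.5):
            p=ray(d,u/1.5625,v,.065)[:2];a.append((p-x0)@n)
            h=o[2]-.065;a2=((o[:2]-x0)@n-a[-1]);D.append(np.arctan2(a2,h))
        m=np.mean(D);print(k,u,'axis offset mm',1e3*((o[:2]-x0)@n-(o[2]-.065)*np.tan(m)),'width',r.max()-r.min()+1)
E
diff=1; python3 -c "
import numpy as np
a=np.load('wrist_6.npz')['pixels'].astype(int);b=np.load('wrist_7.npz')['pixels'].astype(int);print(abs(a-b).max(),abs(a-b).mean())"
```

```text
6.95 [ 0.4849 -0.0156  0.1088] [ 0.28335256  0.46544337 -0.96720853]
202 3.44936286078559Traceback (most recent call last):
  File "<stdin>", line 9, in <module>
  File "m.py", line 13, in line_fit
    vx,vy,x0,y0=cv2.fitLine(W[:,:2].astype(np.float32),cv2.DIST_HUBER,0,.01,.01).ravel()
                            ~^^^^^^
IndexError: too many indices for array: array is 1-dimensional, but 2 were indexed
```

```bash
python3 look.py 8 wrist
cat > chk.py <<'E'
from m import *
import sys
for k in sys.argv[1:]:
    d=dict(np.load('wrist_%s.npz'%k));M=d['mount']
    g=cv2.cvtColor(d['pixels'],cv2.COLOR_RGB2GRAY)
    o=d['rot']@M[:3,3]+d['eef'];R=d['rot']@M[:3,:3]
    d['R']=R.T;d['t']=-R.T@o
    f=lambda u,v:((u+.5)/1.5625-.5,(v+.5)/1.5625-.5)
    _,_,_,W1=line_fit(d,f(10,148),f(150,148),.056,hw=14);_,_,_,W2=line_fit(d,f(635,147),f(790,147),.056,hw=14)
    W=np.r_[W1,W2];c=np.polyfit(W[:,1],W[:,0],1);x0=np.array([np.polyval(c,0),0]);t=np.array([c[0],1])/np.hypot(c[0],1);n=np.array([t[1],-t[0]])
    print('line x0',x0[0],'yaw',np.arctan(-c[0]))
    for u in(195,595):
        col=g[65:135,int(u/1.5625)].astype(int);r=np.where(col>130)[0]+65
        D=[]
        for v in(r.min()-.5,r.max()+.5):
            a=(ray(d,u/1.5625,v,.065)[:2]-x0)@n
            D.append(np.arctan2((o[:2]-x0)@n-a,o[2]-.065))
        print(k,u,'axis offset mm',1e3*((o[:2]-x0)@n-(o[2]-.065)*np.tan(np.mean(D))),'rows',r.min(),r.max())
E
python3 chk.py 6 7 8
```

```text
7.0 [ 0.4844 -0.0155  0.108 ] [ 0.20172002  1.0334198  -0.49046109]
line x0 0.555072301674145 yaw 0.12330842331130436
6 195 axis offset mm -1.2478116910151458 rows 80 113
6 595 axis offset mm -1.6001605516460047 rows 80 113
line x0 0.5550796217080226 yaw 0.12329381135178191
7 195 axis offset mm -1.3492201602641773 rows 79 112
7 595 axis offset mm -1.678571680778994 rows 79 112
line x0 0.5551243365520426 yaw 0.12328121547179924
8 195 axis offset mm -1.4643485063747377 rows 78 111
8 595 axis offset mm -1.776460622334703 rows 78 111
```

The axis is about 1.5 mm short at both ends. The small drift between pictures may only be the arm settling, so I'll wait a second and recheck.

{"op": "send_rows", "data": {
  "rows": [0,0,-1,0,0,0,-1,0,0,0,-1,0,0,0,-1,0,0,0,-1,0,0,0,-1,0,0,0,-1,0,0,0,-1,0]
}}

```text
time: 8.05
eef_pos: [0.484, -0.0154, 0.1176]
tcp_rot: [[0.993, 0.121, 0.003], [0.121, -0.993, 0.001], [0.003, -0.001, -1.0]]
wrist_force: [-0.2, 0.4, 0.3]
grip_width: 0.0855
```

```bash
python3 look.py 9 wrist side; python3 chk.py 9
python3 - <<'E'
from m import *
a=np.load('side_6.npz')['pixels'].astype(int);b=np.load('side_9.npz')['pixels'].astype(int);c=np.load('side0.npz')['pixels'].astype(int)
f=lambda x,y:(int(x/3.75+120),int(y/3.75+110))
for q in((a,b),(b,c)):
  D=abs(q[0]-q[1]).max(2)>40
  for n,p0,p1 in(('shaft left end',(300,280),(345,340)),('pin',(195,370),(260,470)),('vee',(205,165),(305,265))):
    (x0,y0),(x1,y1)=f(*p0),f(*p1);print(n,D[y0:y1,x0:x1].sum())
E
```

```text
8.05 [ 0.484  -0.0154  0.1176] [-0.21664505  0.37405819  0.28120755]
line x0 0.5550712886299562 yaw 0.1233994593670259
9 195 axis offset mm -1.3748826772924554 rows 78 109
9 595 axis offset mm -1.7197496359091287 rows 78 109
shaft left end 0
pin 0
vee 0
shaft left end 62
pin 0
vee 0
```

View pics/wrist_9.png

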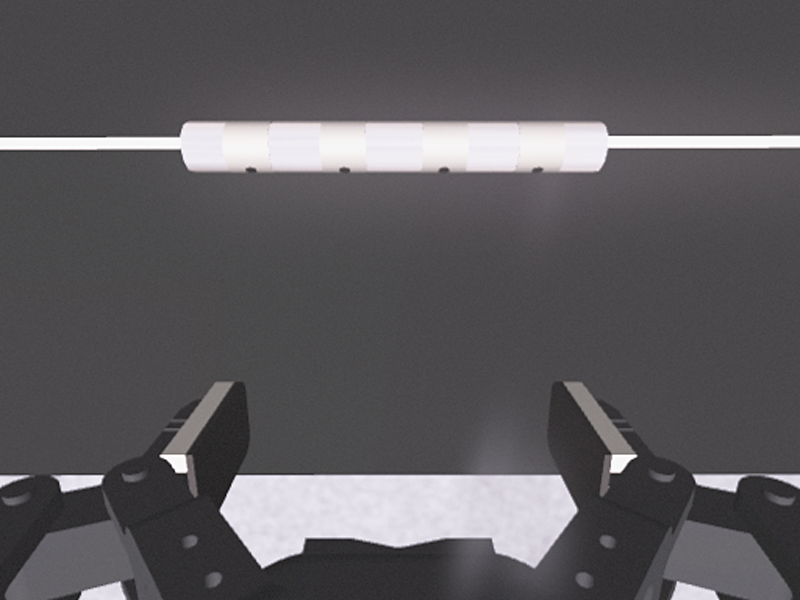

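The shaft is at rest 1.4 and 1.7 mm from the line's middle at its two ends, the neighbours haven't moved, and the gripper is clear. Handing in.

```bash
python3 -c "
from bench import r
print(r.job_done())"
```

```text
the job is handed in; nothing more can be done
None
```

The rocker shaft is lying along the white line and I have handed the job in; no verdict was reported. I pushed it slowly from behind at mid-height with the open fingertips, so it rolled about 76 mm (roughly 1.35 turns). This was the slow push from behind that the description allows, not a stroke along its top.

- **Rolling:** its oil holes turned forward with the travel and were back on top after about 58 mm, as expected for one full turn without sliding.
- **Final position:** the ends measured 1.4 mm and 1.7 mm short of the line's middle (limit 7 mm; camera calibration is good to about 2 mm).
- **At rest:** three early pictures showed about 0.1 mm of drift each. It was gone a second later and the side view showed no change, so I put it down to the arm settling.
- **Other things:** the vee block and piston pin were unchanged in the side view. I did not compare the rest before and after, but the arm kept well clear of them.
- **Forces and time:** the wrist force readings I took stayed around 1 N, the gripper ended clear of everything, and it took about 8 s.

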